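Clamp the round coaster in the screw press

ROBOT

A 6-joint arm with a two-finger parallel gripper is mounted at the origin on the work surface. World frame = base frame: x ahead of the robot, y to its left, z up, the work surface at z = 0. Lengths are in m, angles in rad, forces in N, time in s.
With the tool pointing down it reaches from about 0.3 to 0.95 m from the base axis. Payload 3.1 kg.
Tool frame: the origin (TCP) lies between the finger pads; the fingertips stand ctrl.finger_overhang ahead of it and the grasp point (between the pads) lies 3 mm ahead of it (ctrl.finger_overhang is the distance from the TCP to the fingertips, in m); z points along the fingers, y is the direction in which the jaws open and shut (so a half turn about z gives the same grasp; the last joint's range is limited). The gripper opens to 85 mm and grips with 20 to 120 N. Pads are 22 mm wide; open, the fingers measure 114 mm over their backs; the gripper's body (76 mm by 85 mm) begins 54 mm behind the grasp point. The pads swing forward as they close: fully open they stand 13 mm farther back than shut.
Start: joints at [-1.279, 0.308, 1.634, -0, 1.2, -0.07], TCP at [0.221, -0.585, 0.253] pointing down, gripper open.
Joint ranges: [-3.06, 3.06], [-0.79, 1.96], [0.05, 2.63], [-1.19, 4.34], [0.05, 2.64], [-2.94, 2.94]. Speed limits (rad/s): [2.79, 2.79, 3.14, 3.14, 3.14, 3.14].

INTERFACE

Orientations are given as [roll, pitch, yaw] about the fixed x, y, z axes, in that order (R = Rz(yaw) Ry(pitch) Rx(roll)).
In Python, from station import sensors, optics, sign_off, ctrl gives the robot as it stands.
- The arm moves only by the tool send_rows, never from a script. Its argument "targets" is one flat list of numbers, 4 for each row, row after row: the shift along the tool's x, y, z in cm, then the turn about the tool's z in rad. In form: [tx, ty, tz, turn, tx, ty, tz, turn, ...]. A call has 1 to 5 rows; each row shifts and turns the pose as measured when the row begins, along the tool's axes as they then stand; what a row does not reach is not made up. A row lasts 1/12 s, in which the tool goes at most 41.7 mm and 7.16 degrees, less where a joint would pass 70% of its speed; a pose out of reach is approached as far as the arm can. A call with a gripper value outside its range is refused whole. "claw" is the finger opening in cm, from 0 to 8.54, set as the call begins (left out, the last holds). The fingers move at their own pace and stop on an object; "force" is the grip in N (left out, the last holds). Time passes only in rows, so rows that do not move let the fingers close. It gives the time, the measured TCP pose, the force and the opening at its end, in the units of the state.
- sensors.get_state(): the state, without advancing time (a new reading comes with each control period).
- optics.get_image(name): name is "scene" or "top" or "wrist"; returns (picture, depth): 480x640x3 uint8, red, green, blue; 480x640 float32, m along the optical axis (not along the pixel's ray), 0 where there is no reading.
- optics.camera_model(name): a dict with "camera_matrix" (3x3 intrinsics, pixels), "D" ([k1, k2, p1, p2, k3] as OpenCV has them; the pictures are not rectified), "R" (3x3) and "t" (3): a world point X has camera coordinates R X + t; the wrist camera has in their place "mount" (4x4, takes a point from camera to tool coordinates, whose origin is the TCP and whose axes are the flange's). Camera axes: x right, y down, z forward; pixel columns grow to the right and rows downward; lengths in m; the calibration is good to about 2 mm. A picture is of the moment at which its call begins: read the wrist's pose just before it. camera_model takes no time and is no camera call.
- sign_off(): hands the job in, once; it reports no verdict.
The state is a dict: "time": time; "joints": joint angles; "dq": joint speeds; "joint_torque": joint torques, N m; "ee_pos": TCP position; "ee_rot": TCP orientation; "ft_force": force on the tool from outside, world axes, zero at the start; "torque": the same for the moment, N m; "opening": opening from 0.0 (shut) to 1.0 (fully open).
Only numpy, scipy, OpenCV 4.12 (cv2) and the standard library are available. Lean on these libraries where they do the work, as an engineer would, in place of code of your own. Each camera call takes 0.05 s, during which the arm holds its last target. There are 200 camera calls.

TASK

Two small screw presses stand on the craft bench, each holding a glued-up wooden blank. On the press that holds the round coaster, take the upright wooden knob of the crank and wind the screw down clockwise (seen from above) until the platen just touches the coaster, then give it half a turn more to clamp it, and let go. Leave the press with the square tile as it is.

Things in the scene. Friction and masses are not known exactly. Their poses are not given: they have to be found in the camera images.
- screw (a joint): Screw of the round coaster's press, rad; grows clockwise from above. One turn lowers crank and platen 24 mm together; platen underside 70 mm above the table at 0, coaster top 52 mm, so contact is at 4.71. Beyond, the platen stands still and a spring above it yields while the crank goes on down. About 5 N at the knob turns it; it stays where left. Starts at 1.2 to 3.2; stops at 0 and 10.5.
- knob (a point): Middle of its upright, freely spinning wooden crank knob, 24 mm in diameter, 50 mm tall (26 below this point, 24 above). It circles the upright screw axis at 65 mm radius; z is up, x points outward, so the axis is 65 mm along -x. Height 240 mm at joint 0, falling 24 mm a turn. Crank arm and hub top out 25 mm below the point; the fixed bridge below, across the posts, tops out 155 mm above the table.
- coaster: The round coaster in its press: wooden disc, 96 mm in diameter, 22 mm thick, loose and flat on the press bed (30 mm above the table) under the steel platen (64 mm diameter), seen from above on both sides of the bridge. Origin: centre of its underside, z up. A similar disc lying on the table itself is not part of the job.
- other_knob (a point): Middle of the crank knob of the other press, which holds a square wooden tile (84 x 84 x 22 mm) and is to be left as it is. Both presses are alike: grey base 140 x 180 mm, two steel posts, grey bridge, dark crank arm with a ball counterweight at its short end and the wooden knob at its long end.
There are look-alikes about, which are no part of the job. What is shaped like the coaster but blue or purple is not meant.

How it is judged:
On the way:
1. the platen has been wound down onto the round coaster (value of joint screw above 4.6 rad and contact force between coaster and anything else above 3 N).
At the end, for the whole second after the job is handed in: The screw of the press with the round coaster stands half a turn past contact within a sixth of a turn (screw between 6.8 and 8.9) and is still; the coaster is clamped under the platen with more than 6 N, lies flat within 10 degrees and within 15 mm of where it was; the knob is released (value of joint screw between 6.8 and 8.9 rad and velocity of joint screw between -0.1 and 0.1 rad/s and contact force between coaster and anything else above 6 N and distance of coaster from where it was at the start of the episode below 0.015 m and angle between coaster's own z axis and vertical below 0.17 rad); the robot touches nothing.
It fails at once if the crank of the other press is moved (its knob by more than 20 mm) (distance of other_knob from where it was at the start of the episode above 0.02 m).
It fails at once if the screw is wound more than about three quarters of a turn past contact (value of joint screw above 9.6 rad).
It also fails if it takes over 51 s, if anything falls off the work surface, if the arm or the gripper's body presses on something with over 40 N, if the wrist force passes 120 N, or if a joint passes its speed limit or range.

## Working session

There is one attempt and no reset: what is moved stays moved. The work goes in short steps, Python scripts to look and compute and a tool call to move; the robot and the scene stay as the last step left them, time stands still between calls to the robot, and variables do not carry over. Pictures are saved under pics/ and viewed, about 8 in all and at most 12, crops included, and the job is handed in when it is done.

Besides the shell and the picture viewer there is one more tool, called after "Emit:" as name(argument=value, ...), one argument or row to a line, values as JSON. send_rows: Moves the arm, as the interface text tells. Its arguments: {"type":"object","properties":{"targets":{"type":"array"},"claw":{"type":"number"},"force":{"type":"number"}},"required":["targets"]}

```bash
mkdir -p pics
python3 - <<'E'
from station import sensors, optics, ctrl
import cv2, numpy as np
print(sensors.get_state(), ctrl.finger_overhang)
for n in ("scene","top"):
    im,d=optics.get_image(n); m=optics.camera_model(n)
    print(n,m)
    cv2.imwrite(f"pics/{n}0.png",im[:,:,::-1]); np.save(f"pics/{n}0.npy",d)
E
```

```text
{'time': 0.0, 'joints': array([-1.27874254e+00,  3.09008396e-01,  1.63518810e+00,  8.94676194e-06,
        1.19970215e+00, -6.97088213e-02]), 'dq': array([-0.00157315, -0.00070072, -0.00178758,  0.00032637, -0.00040428,
        0.00056111]), 'joint_torque': array([ 8.79262025e-04, -4.15251875e+01, -2.76664424e+01, -2.60843353e-04,
        1.00509505e-02,  2.49466346e-06]), 'ee_pos': array([ 0.22095087, -0.58381617,  0.25204417]), 'ee_rot': array([-3.13929284e+00, -1.68927731e-04,  3.61759159e-01]), 'ft_force': array([0.55634962, 0.41563654, 0.54656666]), 'torque': array([-0.0394349 , -0.03287922,  0.01516978]), 'opening': 1.000966639386077} 0.022
scene {'camera_matrix': array([[470.7596275 ,   0.        , 318.44824028],
       [  0.        , 470.7596275 , 235.23307311],
       [  0.        ,   0.        ,   1.        ]]), 'D': array([0.03068564, 0.        , 0.        , 0.        , 0.        ]), 'R': array([[-0.99861431,  0.04966378,  0.01740619],
       [ 0.01520342,  0.58891038, -0.80805533],
       [-0.05038177, -0.80667098, -0.58884939]]), 't': array([0.54181191, 0.15639145, 1.07796713])}
top {'camera_matrix': array([[444.07571182,   0.        , 320.18153072],
       [  0.        , 444.07571182, 233.61455533],
       [  0.        ,   0.        ,   1.        ]]), 'D': array([-0.08399337,  0.        ,  0.        ,  0.        ,  0.        ]), 'R': array([[-0.00328046, -0.99941271, -0.03410961],
       [-0.98453853,  0.00920181, -0.17492632],
       [ 0.17513746,  0.03300839, -0.98399051]]), 't': array([-0.05430993,  0.54847352,  0.93531265])}
```

View pics/scene0.png

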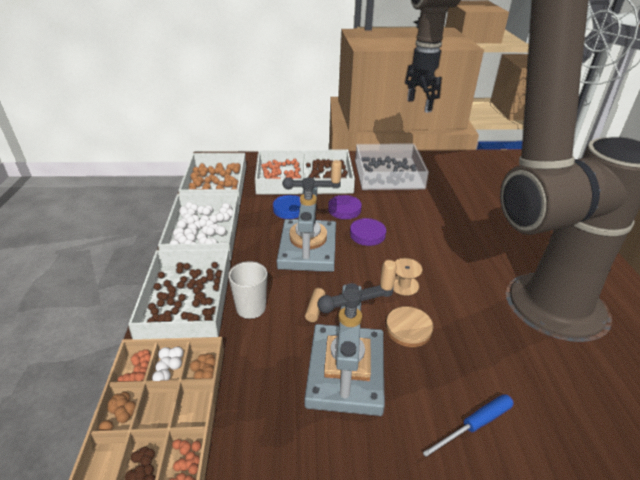

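View pics/top0.png

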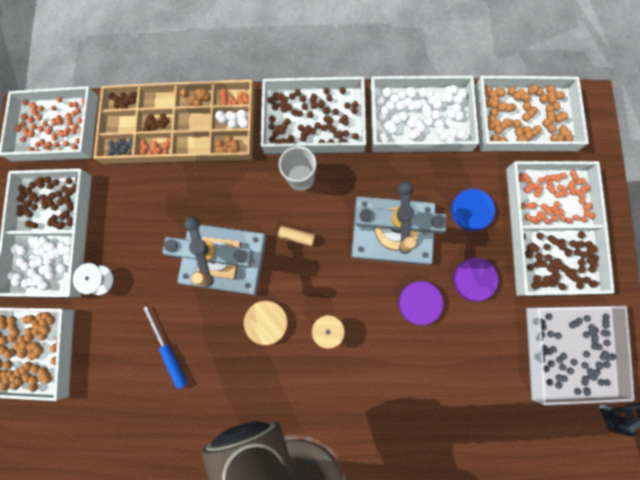

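In the top view there are two presses, with knobs at (201,278) and (408,242). In the scene view they are at (350,345), holding a square tile, and (308,235), holding something round. The disc at (265,322) lies on the table, and the blue and purple discs are decoys. The press on the right in the top view fits the description, so I'll check it in an enlarged crop and measure it.

```bash
cat > h.py <<'E'
import numpy as np, cv2
from station import sensors, optics, ctrl
def cloud(n,d,m):
    v,u=np.nonzero(d>0); z=d[v,u]
    p=cv2.undistortPoints(np.c_[u,v].astype(float).reshape(-1,1,2),m["camera_matrix"],m["D"])[:,0]
    c=np.c_[p*z[:,None],z]
    return u,v,(c-m["t"])@m["R"]
E
python3 - <<'E'
from h import *
a=cv2.imread("pics/scene0.png")[150:280,250:390]; b=cv2.imread("pics/top0.png")[170:280,340:460]
cv2.imwrite("pics/crop1.png",np.hstack([cv2.resize(a,(400,400),interpolation=2),cv2.resize(b,(400,400),interpolation=2)]))
for n in("scene","top"):
    im=cv2.imread(f"pics/{n}0.png");u,v,X=cloud(n,np.load(f"pics/{n}0.npy"),optics.camera_model(n))
    hsv=cv2.cvtColor(im,cv2.COLOR_BGR2HSV)[v,u]
    roi=((u>270)&(u<350)&(v>155)&(v<270)) if n=="scene" else ((u>345)&(u<450)&(v>175)&(v<270))
    wood=(hsv[:,1]>90)&(hsv[:,2]>120)&(hsv[:,0]>5)&(hsv[:,0]<25)
    print(n,"all z hist",np.histogram(X[roi][:,2],np.arange(0,.3,.02)))
    def rep(l,k):
        if k.sum(): print(l,k.sum(),"med",np.median(X[k],0).round(4),"min",X[k].min(0).round(4),"max",X[k].max(0).round(4),"px",u[k].mean().round(1),v[k].mean().round(1))
    rep("knob",roi&wood&(X[:,2]>.19)); rep("knobtop",roi&wood&(X[:,2]>.235))
    rep("dark arm",roi&(hsv[:,2]<90)&(X[:,2]>.17)&(X[:,2]<.26))
    rep("bridge",roi&(X[:,2]>.145)&(X[:,2]<.162)&~wood)
    rep("coaster",roi&wood&(X[:,2]>.045)&(X[:,2]<.06))
    rep("base",roi&~wood&(X[:,2]>.022)&(X[:,2]<.036))
E
```

```text
scene all z hist (array([2622, 2825,  547,  168,   62,   47,  128,  460,   65,  353,  225,
         80,   79,    0]), array([0.  , 0.02, 0.04, 0.06, 0.08, 0.1 , 0.12, 0.14, 0.16, 0.18, 0.2 ,
       0.22, 0.24, 0.26, 0.28]))
knob 195 med [ 0.4963 -0.2112  0.2318] min [ 0.4841 -0.2329  0.2021] max [ 0.609  -0.2054  0.2529] px 335.0 171.3
knobtop 88 med [ 0.4961 -0.2123  0.246 ] min [ 0.4841 -0.2258  0.2351] max [ 0.5069 -0.2054  0.2529] px 336.2 165.6
dark arm 344 med [ 0.5599 -0.2134  0.1979] min [ 0.487  -0.2336  0.1701] max [ 0.6186 -0.2047  0.2088] px 308.4 183.9
bridge 179 med [ 0.5644 -0.1612  0.15  ] min [ 0.5397 -0.2838  0.145 ] max [ 0.585 -0.132  0.162] px 306.7 210.1
coaster 248 med [ 0.5476 -0.2017  0.051 ] min [ 0.5151 -0.2538  0.0453] max [ 0.6048 -0.1781  0.0545] px 308.7 236.3
base 2082 med [ 0.5497 -0.2165  0.0286] min [ 0.4136 -0.7081  0.022 ] max [ 0.6686 -0.1238  0.036 ] px 309.0 226.6
top all z hist (array([2332, 2379,  323,  156,   12,   19,  166, 1333,    2,  206,  545,
         31,  153,    0]), array([0.  , 0.02, 0.04, 0.06, 0.08, 0.1 , 0.12, 0.14, 0.16, 0.18, 0.2 ,
       0.22, 0.24, 0.26, 0.28]))
knob 181 med [ 0.494  -0.2164  0.2507] min [ 0.4836 -0.2294  0.1902] max [ 0.5645 -0.2062  0.2557] px 407.0 241.7
knobtop 143 med [ 0.4938 -0.2183  0.2515] min [ 0.4836 -0.2294  0.2372] max [ 0.5065 -0.2076  0.2557] px 408.7 242.9
dark arm 173 med [ 0.598  -0.2244  0.2019] min [ 0.5246 -0.2377  0.1928] max [ 0.6217 -0.2083  0.2097] px 405.0 196.9
bridge 698 med [ 0.5586 -0.2449  0.1473] min [ 0.5353 -0.3105  0.145 ] max [ 0.5842 -0.1345  0.1578] px 402.6 218.4
coaster 179 med [ 0.5354 -0.2125  0.0516] min [ 0.5118 -0.269   0.045 ] max [ 0.604  -0.1807  0.0557] px 391.7 238.4
base 2334 med [ 0.5301 -0.2039  0.0301] min [ 0.4827 -0.3173  0.0221] max [ 0.6363 -0.128   0.036 ] px 391.2 235.1
```

View pics/crop1.png

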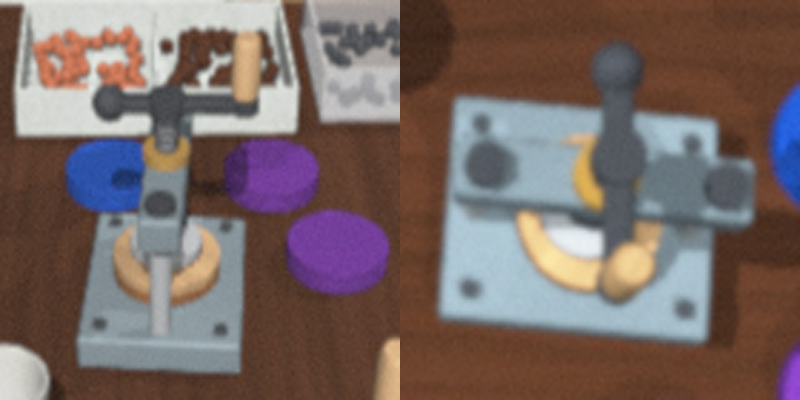

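The crop confirms it: the right-hand press in the top view, at about (400,220), holds the round coaster. Its knob points toward the robot at about (0.495, -0.218), and the axis is near (0.560, -0.222). I'll start moving now.

Emit:
send_rows(
  targets=[2.2, -1.4, -1.2, 0, 2.2, -1.4, -1.2, 0, 2.2, -1.4, -1.2, 0, 2.2, -1.4, -1.2, 0, 2.2, -1.4, -1.2, 0],
  claw=8.5,
  force=50,
)

```text
time: 0.52
ee_pos: [0.2965, -0.4766, 0.3061]
ee_rot: [-3.126, 0.002, 0.353]
ft_force: [0.1, 0.5, 0.8]
opening: 0.995
```

Emit:
send_rows(
  targets=[2.5, -1.6, 0, 0, 2.5, -1.6, 0, 0, 2.5, -1.6, 0, 0, 2.5, -1.6, 0, 0, 2.5, -1.6, 0, 0],
)

```text
time: 0.93
ee_pos: [0.3892, -0.3537, 0.3089]
ee_rot: [-3.13, 0.002, 0.35]
ft_force: [0.9, -0.5, -0.0]
opening: 0.996
```

```bash
cat >> h.py <<'E'
def fit(P,r=.012):
    from scipy.optimize import least_squares
    # robust circle fit of known radius: side points
    return least_squares(lambda c:np.hypot(P[:,0]-c[0],P[:,1]-c[1])-r,P[:,:2].mean(0),loss="soft_l1",f_scale=.001).x
def tofrom(goal):
    from scipy.spatial.transform import Rotation as Ro
    s=sensors.get_state(); R=Ro.from_euler("xyz",s["ee_rot"]).as_matrix()
    print("t",s["time"],"pos",s["ee_pos"].round(4),"rot",s["ee_rot"].round(3),"F",s["ft_force"].round(1),"op",s["opening"].round(3))
    if goal is not None: print("tool shift cm",(R.T@(np.array(goal)-s["ee_pos"])*100).round(2))
E
python3 - <<'E'
from h import *
P={}
for n in("scene","top"):
    im=cv2.imread(f"pics/{n}0.png");u,v,X=cloud(n,np.load(f"pics/{n}0.npy"),optics.camera_model(n))
    hsv=cv2.cvtColor(im,cv2.COLOR_BGR2HSV)[v,u]
    wood=(hsv[:,1]>70)&(hsv[:,2]>110)&(hsv[:,0]>5)&(hsv[:,0]<25)
    k=wood&(X[:,0]>.47)&(X[:,0]<.52)&(X[:,1]>-.245)&(X[:,1]<-.19)
    top=X[k&(X[:,2]>.248)]; side=X[k&(X[:,2]>.212)&(X[:,2]<.247)]
    print(n,"top n",len(top),"z",np.percentile(top[:,2],[10,50,90]).round(4),"mid",((top.min(0)+top.max(0))/2).round(4),"mean",top.mean(0).round(4),"side fit",len(side),fit(side).round(4) if len(side)>10 else "")
    q=(abs(X[:,0]-.56)<.12)&(abs(X[:,1]+.22)<.12)&(X[:,2]>.026)&(X[:,2]<.034)&~wood&(hsv[:,1]<90)&(hsv[:,2]>90)
    print(" base rect",cv2.minAreaRect((X[q][:,:2]*1000).astype(np.float32)))
    k2=(abs(X[:,0]-.56)<.06)&(abs(X[:,1]+.22)<.06)&(X[:,2]>.047)&(X[:,2]<.055)&wood
    print(" coaster fit",fit(X[k2&(np.hypot(X[:,0]-.56,X[:,1]+.22)>.042)],.048))
    b=(abs(X[:,0]-.56)<.03)&(abs(X[:,1]+.22)<.1)&(X[:,2]>.13)&(X[:,2]<.165);print(" bridge z",np.percentile(X[b][:,2],[5,25,50,75,95]).round(4),"rect",cv2.minAreaRect((X[b&(X[:,2]>.14)][:,:2]*1000).astype(np.float32)))
    pl=(np.hypot(X[:,0]-.56,X[:,1]+.22)<.034)&(X[:,2]>.056)&(X[:,2]<.09); print(" platen top z",pl.sum(),np.percentile(X[pl][:,2],[10,50,90]).round(4) if pl.sum() else "")
    t=(abs(X[:,0]-.45)<.05)&(abs(X[:,1]+.05)<.05); print(" table z",np.median(X[t][:,2]))
tofrom([.495,-.218,.31])
E
```

```text
scene top n 38 z [0.2487 0.2513 0.2524] mid [ 0.4945 -0.2157  0.2507] mean [ 0.4948 -0.2157  0.2508] side fit 140 [ 0.4947 -0.2207]
 base rect ((560.0269165039062, -221.0914306640625), (184.64892578125, 138.96893310546875), 84.4623031616211)
 coaster fit [ 0.55983857 -0.22554198]
 bridge z [0.1341 0.143  0.1453 0.1526 0.1568] rect ((560.5296630859375, -208.3846435546875), (157.91403198242188, 38.87391662597656), 85.24818420410156)
 platen top z 136 [0.0598 0.0664 0.0687]
 table z -0.0004325986860816816
top top n 127 z [0.2492 0.2518 0.2539] mid [ 0.4952 -0.22    0.252 ] mean [ 0.495  -0.2195  0.2517] side fit 49 [ 0.4956 -0.2202]
 base rect ((559.9725952148438, -222.94500732421875), (178.9175567626953, 140.60789489746094), 84.52467346191406)
 coaster fit [ 0.56288571 -0.22161049]
 bridge z [0.1384 0.1438 0.1453 0.1493 0.1547] rect ((559.6431274414062, -223.36387634277344), (179.3480224609375, 37.69538116455078), 84.36125946044922)
 platen top z 148 [0.0653 0.0681 0.0704]
 table z 4.189468993615296e-05Traceback (most recent call last):
  File "<stdin>", line 17, in <module>
  File "h.py", line 15, in tofrom
    print("t",s["time"],"pos",s["ee_pos"].round(4),"rot",s["ee_rot"].round(3),"F",s["ft_force"].round(1),"op",s["opening"].round(3))
                                                                                                              ^^^^^^^^^^^^^^^^^^
AttributeError: 'float' object has no attribute 'round'
```

Emit:
send_rows(
  targets=[2.9, -1.8, 0, 0, 2.9, -1.8, 0, 0, 2.9, -1.8, 0, 0, 2.9, -1.8, 0, 0, 2.9, -1.8, 0, 0],
)

```text
time: 1.35
ee_pos: [0.4965, -0.2119, 0.3076]
ee_rot: [-3.128, 0.004, 0.348]
ft_force: [0.2, -1.1, -0.9]
opening: 0.996
```

```bash
sed -i 's/s\["opening"\].round(3)/round(s["opening"],3)/' h.py; python3 -c "
from h import *
tofrom([.495,-.220,.30])"
```

```text
t 1.35 pos [ 0.4965 -0.2119  0.3076] rot [-3.128  0.004  0.348] F [ 0.2 -1.1 -0.9] op 0.996
tool shift cm [-0.42  0.72  0.75]
```

Emit:
send_rows(
  targets=[-0.4, 0.7, 0, 0, 0, 0, 0, 0],
)

```text
time: 1.52
ee_pos: [0.4985, -0.2131, 0.3066]
ee_rot: [-3.125, 0.003, 0.358]
ft_force: [-0.3, -0.4, -0.5]
opening: 0.994
```

```bash
python3 -c "
from h import *
tofrom([.495,-.220,.235])
im,d=optics.get_image('wrist'); cv2.imwrite('pics/w1.png',im[:,:,::-1])"
```

```text
t 1.5167 pos [ 0.4985 -0.2131  0.3066] rot [-3.125e+00  3.000e-03  3.580e-01] F [-0.3 -0.4 -0.5] op 0.994
tool shift cm [-0.56  0.64  7.15]
```

View pics/w1.png

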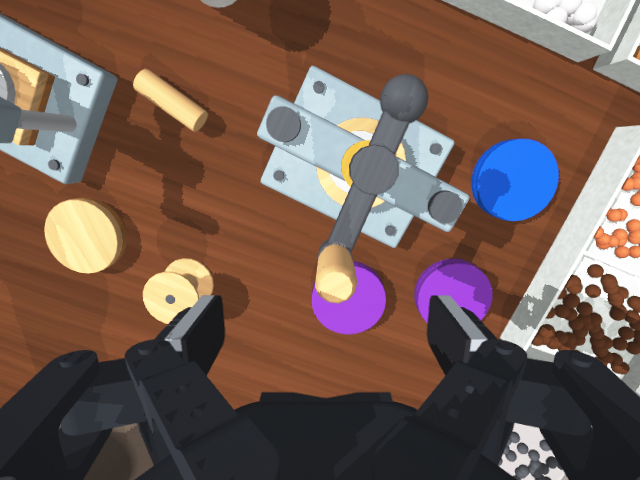

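The wrist picture shows the knob top at (336,288), midway between the fingers, with the crank arm running up to the hub at (375,168). I'll descend.

Emit:
send_rows(
  targets=[-0.4, 0.4, 0.8, 0, -0.2, 0.3, 1.5, 0, -0.1, 0.1, 1.5, 0, 0, 0, 1.5, 0, 0, 0, 1.0, 0],
)

```text
time: 1.98
ee_pos: [0.4917, -0.2276, 0.2417]
ee_rot: [-3.127, -0.0, 0.35]
ft_force: [0.3, -0.0, -0.0]
opening: 0.997
```

Emit:
send_rows(
  targets=[0, 0, 0, 0],
)

```text
time: 2.07
ee_pos: [0.4891, -0.228, 0.2386]
ee_rot: [-3.123, 0.003, 0.348]
ft_force: [-0.2, 0.5, -0.4]
opening: 0.997
```

```bash
python3 -c "
from h import *
tofrom([.495,-.220,.235])"
```

```text
t 2.0667 pos [ 0.4891 -0.228   0.2386] rot [-3.123e+00  3.000e-03  3.480e-01] F [-0.2  0.5 -0.4] op 0.997
tool shift cm [ 0.83 -0.55  0.37]
```

Emit:
send_rows(
  targets=[0.5, -0.5, 0.2, 0, 0.1, 0, 0, 0],
)

```text
time: 2.23
ee_pos: [0.4914, -0.2224, 0.2355]
ee_rot: [-3.121, 0.005, 0.344]
ft_force: [-0.6, -0.2, -0.1]
opening: 0.999
```

```bash
python3 -c "
from h import *
tofrom([.495,-.220,.235])"
```

```text
t 2.2333 pos [ 0.4914 -0.2224  0.2355] rot [-3.121  0.005  0.344] F [-0.6 -0.2 -0.1] op 0.999
tool shift cm [ 0.42 -0.1   0.05]
```

Emit:
send_rows(
  targets=[0.4, 0, 0, 0, 0, 0, 0, 0, 0, 0, 0, 0, 0, 0, 0, 0, 0, 0, 0, 0],
  claw=1.6,
)

```text
time: 2.65
ee_pos: [0.4976, -0.2211, 0.2388]
ee_rot: [-3.124, 0.001, 0.344]
ft_force: [-0.9, 4.2, 3.8]
opening: 0.294
```

Emit:
send_rows(
  targets=[0, 0, 0, 0, 0, 0, 0, 0, 0, 0, 0, 0],
)

```text
time: 2.9
ee_pos: [0.4976, -0.2209, 0.2391]
ee_rot: [-3.125, 0.002, 0.345]
ft_force: [-0.0, 0.5, -0.3]
opening: 0.265
```

```bash
python3 -c "
from h import *
tofrom([.495,-.220,.235])"
```

```text
t 2.9 pos [ 0.4976 -0.2209  0.2391] rot [-3.125e+00  2.000e-03  3.450e-01] F [-0.   0.5 -0.3] op 0.265
tool shift cm [-0.21 -0.16  0.42]
```

```bash
cat >> h.py <<'E'
def wind(d=.1,n=5,q0=3.1,phi0=np.deg2rad(178.2)):
    from scipy.spatial.transform import Rotation as Ro
    s=sensors.get_state(); R=Ro.from_euler("xyz",s["ee_rot"]).as_matrix()
    A=np.array([.560,-.222]); p=s["ee_pos"]; r=p[:2]-A
    phi=np.arctan2(r[1],r[0]); q=q0+((phi0-phi+1)%(2*np.pi))-1
    print("t",s["time"],"z",p[2].round(4),"rad mm",(np.hypot(*r)*1e3).round(1),"phi",phi.round(3),"q~",round(q,3),"F",s["ft_force"].round(1),"op",round(s["opening"],3),"rot",s["ee_rot"].round(3))
    out=[];cur=p.copy()
    for k in range(1,n+1):
        a=phi-k*d; g=np.r_[A+.065*np.array([np.cos(a),np.sin(a)]),.2391-.00382*(q+k*d-q0)]
        out+=[*(R.T@(g-cur)*100).round(2),0]; cur=g
    print([float(x) for x in out])
E
python3 -c "
from h import *
wind()"
```

```text
t 2.9 z 0.2391 rad mm 62.4 phi 3.124 q~ 3.086 F [-0.   0.5 -0.3] op 0.265 rot [-3.125e+00  2.000e-03  3.450e-01]
[0.02, -0.69, 0.05, 0.0, 0.32, -0.57, 0.05, 0.0, 0.37, -0.53, 0.05, 0.0, 0.43, -0.49, 0.05, 0.0, 0.47, -0.45, 0.04, 0.0]
```

Emit:
send_rows(
  targets=[0.1, -0.6, 0.05, 0, 0.3, -0.6, 0.05, 0, 0.4, -0.5, 0.05, 0, 0.4, -0.5, 0.05, 0, 0.5, -0.5, 0.05, 0],
)

```text
time: 3.32
ee_pos: [0.5043, -0.1916, 0.2374]
ee_rot: [-3.133, 0.004, 0.344]
ft_force: [-0.8, -3.1, -0.7]
opening: 0.262
```

```bash
python3 -c "
from h import *
wind(.12)"
```

```text
t 3.3167 z 0.2374 rad mm 63.5 phi 2.641 q~ 3.569 F [-0.8 -3.1 -0.7] op 0.262 rot [-3.133  0.004  0.344]
[0.51, -0.6, 0.06, 0.0, 0.67, -0.4, 0.05, 0.0, 0.71, -0.32, 0.05, 0.0, 0.74, -0.23, 0.04, 0.0, 0.77, -0.14, 0.04, 0.0]
```

Winding tracks well, at about 0.48 rad in this call.

Emit:
send_rows(
  targets=[0.5, -0.6, 0.05, 0, 0.7, -0.4, 0.05, 0, 0.7, -0.3, 0.05, 0, 0.7, -0.2, 0.05, 0, 0.8, -0.1, 0.05, 0],
)

```text
time: 3.73
ee_pos: [0.5333, -0.1623, 0.2349]
ee_rot: [-3.136, 0.004, 0.346]
ft_force: [-1.9, -3.2, -0.2]
opening: 0.264
```

```bash
python3 -c "
from h import *
wind(.12)"
```

```text
t 3.7333 z 0.2349 rad mm 65.4 phi 1.991 q~ 4.219 F [-1.9 -3.2 -0.2] op 0.264 rot [-3.136  0.004  0.346]
[0.78, 0.03, 0.05, 0.0, 0.78, 0.08, 0.04, 0.0, 0.76, 0.17, 0.04, 0.0, 0.73, 0.26, 0.04, 0.0, 0.7, 0.35, 0.04, 0.0]
```

Emit:
send_rows(
  targets=[0.8, 0, 0.05, 0, 0.8, 0.1, 0.05, 0, 0.75, 0.2, 0.05, 0, 0.7, 0.25, 0.05, 0, 0.7, 0.35, 0.05, 0],
)

```text
time: 4.15
ee_pos: [0.5744, -0.1564, 0.2324]
ee_rot: [-3.135, 0.008, 0.347]
ft_force: [-4.9, -5.2, 3.1]
opening: 0.263
```

```bash
python3 -c "
from h import *
wind(.12)"
```

```text
t 4.15 z 0.2324 rad mm 67.2 phi 1.355 q~ 4.856 F [-4.9 -5.2  3.1] op 0.263 rot [-3.135  0.008  0.347]
[0.52, 0.64, 0.04, 0.0, 0.57, 0.53, 0.04, 0.0, 0.51, 0.59, 0.04, 0.0, 0.43, 0.65, 0.04, 0.0, 0.35, 0.7, 0.04, 0.0]
```

Emit:
send_rows(
  targets=[0.5, 0.65, 0.05, 0, 0.55, 0.55, 0.05, 0, 0.5, 0.6, 0.05, 0, 0.4, 0.65, 0.05, 0, 0.35, 0.7, 0.05, 0],
)

```text
time: 4.57
ee_pos: [0.6101, -0.176, 0.2299]
ee_rot: [-3.126, 0.008, 0.347]
ft_force: [-4.8, -0.3, 4.6]
opening: 0.267
```

```bash
python3 -c "
from h import *
wind(.12)"
```

```text
t 4.5667 z 0.2299 rad mm 68.0 phi 0.742 q~ 5.468 F [-4.8 -0.3  4.6] op 0.267 rot [-3.126  0.008  0.347]
[-0.02, 0.85, 0.02, 0.0, 0.17, 0.76, 0.03, 0.0, 0.07, 0.78, 0.03, 0.0, -0.02, 0.78, 0.03, 0.0, -0.11, 0.77, 0.03, 0.0]
```

Emit:
send_rows(
  targets=[0, 0.85, 0.05, 0, 0.15, 0.75, 0.05, 0, 0.05, 0.8, 0.05, 0, 0, 0.8, 0.05, 0, -0.1, 0.75, 0.05, 0],
)

```text
time: 4.98
ee_pos: [0.6274, -0.2134, 0.2275]
ee_rot: [-3.121, 0.006, 0.347]
ft_force: [-4.5, 2.3, 5.8]
opening: 0.268
```

```bash
python3 -c "
from h import *
wind(.12)
im,d=optics.get_image('top'); cv2.imwrite('pics/top1.png',im[:,:,::-1]);np.save('pics/top1.npy',d)
im,d=optics.get_image('scene'); np.save('pics/scene1.npy',d);cv2.imwrite('pics/scene1.png',im[:,:,::-1])
for n in('scene','top'):
    d=np.load(f'pics/{n}1.npy');u,v,X=cloud(n,d,optics.camera_model(n))
    pl=(np.hypot(X[:,0]-.56,X[:,1]+.222)<.03)&(X[:,2]>.05)&(X[:,2]<.09)
    print(n,'platen z',pl.sum(),np.percentile(X[pl][:,2],[10,50,90]).round(4))
    hub=(np.hypot(X[:,0]-.56,X[:,1]+.222)<.012)&(X[:,2]>.17)
    print(' hub z',hub.sum(),np.percentile(X[hub][:,2],[10,50,90]).round(4))
    X0=cloud(n,np.load(f'pics/{n}0.npy'),optics.camera_model(n))[2]
    hub=(np.hypot(X0[:,0]-.56,X0[:,1]+.222)<.012)&(X0[:,2]>.17)
    print(' hub0 z',hub.sum(),np.percentile(X0[hub][:,2],[10,50,90]).round(4))
"
```

```text
t 4.9833 z 0.2275 rad mm 68.0 phi 0.127 q~ 6.084 F [-4.5  2.3  5.8] op 0.268 rot [-3.121  0.006  0.347]
[-0.51, 0.68, 0.02, 0.0, -0.3, 0.72, 0.03, 0.0, -0.39, 0.68, 0.03, 0.0, -0.47, 0.63, 0.04, 0.0, -0.54, 0.57, 0.04, 0.0]
scene platen z 98 [0.0595 0.0614 0.0753]
 hub z 45 [0.189  0.191  0.1926]
 hub0 z 82 [0.1731 0.2015 0.2036]Traceback (most recent call last):
  File "<string>", line 9, in <module>
    print(n,'platen z',pl.sum(),np.percentile(X[pl][:,2],[10,50,90]).round(4))
                                ~~~~~~~~~~~~~^^^^^^^^^^^^^^^^^^^^^^^
    return _quantile_unchecked(
        a, q, axis, out, overwrite_input, method, keepdims, weights)
    return _ureduce(a,
                    func=_quantile_ureduce_func,
    ...<5 lines>...
                    overwrite_input=overwrite_input,
                    method=method)
    r = func(a, **kwargs)
    result = _quantile(arr,
                       quantiles=q,
    ...<2 lines>...
                       out=out,
                       weights=wgt)
    slices_having_nans = np.isnan(arr[-1, ...])
                                  ~~~^^^^^^^^^
IndexError: index -1 is out of bounds for axis 0 with size 0
```

The hub has dropped 11.5 mm, which is about 3.0 rad and agrees with the azimuth count. I'll continue.

Emit:
send_rows(
  targets=[-0.5, 0.7, 0.05, 0, -0.3, 0.7, 0.05, 0, -0.4, 0.7, 0.05, 0, -0.45, 0.65, 0.05, 0, -0.55, 0.55, 0.05, 0],
)

```text
time: 5.5
ee_pos: [0.6195, -0.2528, 0.2251]
ee_rot: [-3.116, 0.001, 0.347]
ft_force: [-2.6, 4.3, 5.5]
opening: 0.263
```

```bash
python3 -c "
from h import *
wind(.12)"
```

```text
t 5.5 z 0.2251 rad mm 67.0 phi -0.478 q~ 6.688 F [-2.6  4.3  5.5] op 0.263 rot [-3.116e+00  1.000e-03  3.470e-01]
[-0.74, 0.35, 0.01, 0.0, -0.66, 0.42, 0.04, 0.0, -0.7, 0.34, 0.04, 0.0, -0.74, 0.25, 0.04, 0.0, -0.76, 0.16, 0.04, 0.0]
```

Emit:
send_rows(
  targets=[-0.7, 0.35, 0, 0, -0.65, 0.4, 0.05, 0, -0.7, 0.35, 0.05, 0, -0.75, 0.25, 0.05, 0, -0.75, 0.15, 0.05, 0],
)

```text
time: 5.92
ee_pos: [0.5926, -0.2789, 0.223]
ee_rot: [-3.111, -0.008, 0.346]
ft_force: [1.1, 5.3, 3.2]
opening: 0.261
```

```bash
python3 -c "
from h import *
wind(.1)"
```

```text
t 5.9167 z 0.223 rad mm 65.6 phi -1.05 q~ 7.26 F [1.1 5.3 3.2] op 0.261 rot [-3.111 -0.008  0.346]
[-0.66, 0.02, 0.01, 0.0, -0.65, 0.02, 0.03, 0.0, -0.65, -0.05, 0.03, 0.0, -0.64, -0.11, 0.04, 0.0, -0.63, -0.18, 0.04, 0.0]
```

Emit:
send_rows(
  targets=[-0.65, 0, 0, 0, -0.65, 0, 0.05, 0, -0.65, -0.05, 0.05, 0, -0.65, -0.1, 0.05, 0, -0.65, -0.2, 0.05, 0],
)

```text
time: 6.33
ee_pos: [0.5636, -0.2863, 0.2213]
ee_rot: [-3.113, -0.021, 0.344]
ft_force: [3.1, 4.7, 1.5]
opening: 0.262
```

Emit:
send_rows(
  targets=[0, 0, 0, 0, 0, 0, 0, 0],
)

```text
time: 6.5
ee_pos: [0.5624, -0.2863, 0.2212]
ee_rot: [-3.112, -0.021, 0.344]
ft_force: [1.5, 4.6, 2.5]
opening: 0.26
```

```bash
python3 -c "
from h import *
wind(.1)
im,d=optics.get_image('top'); cv2.imwrite('pics/top2.png',im[:,:,::-1]);np.save('pics/top2.npy',d)
im,d=optics.get_image('scene'); np.save('pics/scene2.npy',d);cv2.imwrite('pics/scene2.png',im[:,:,::-1])
for n in('scene','top'):
    d=np.load(f'pics/{n}2.npy');u,v,X=cloud(n,d,optics.camera_model(n))
    hub=(np.hypot(X[:,0]-.56,X[:,1]+.222)<.012)&(X[:,2]>.17)&(X[:,2]<.21)
    print(n,' hub z',hub.sum(),np.percentile(X[hub][:,2],[10,50,90]).round(4) if hub.any() else '')
"
```

```text
t 6.5 z 0.2212 rad mm 64.4 phi -1.533 q~ 7.743 F [1.5 4.6 2.5] op 0.26 rot [-3.112 -0.021  0.344]
[-0.63, -0.17, 0.01, 0.0, -0.58, -0.29, 0.03, 0.0, -0.55, -0.34, 0.04, 0.0, -0.52, -0.4, 0.04, 0.0, -0.47, -0.44, 0.04, 0.0]
scene  hub z 38 [0.1831 0.1843 0.1854]
top  hub z 125 [0.1836 0.1855 0.1873]
```

The hub height gives q≈7.8 and the azimuth count 7.74, with 7.85 as the goal. I'll release and go up.

Emit:
send_rows(
  targets=[0, 0, 0, 0, 0, 0, 0, 0, 0, 0, 0, 0, 0, 0, 0, 0, 0, 0, 0, 0],
  claw=6.0,
)

```text
time: 7.02
ee_pos: [0.5608, -0.2897, 0.2184]
ee_rot: [-3.114, -0.015, 0.344]
ft_force: [0.0, -0.3, -0.4]
opening: 0.701
```

Emit:
send_rows(
  targets=[0, 0, -1, 0, 0, 0, -2, 0, 0, 0, -2, 0, 0, 0, -2.5, 0, 0, 0, -2.5, 0],
)

```text
time: 7.43
ee_pos: [0.556, -0.2917, 0.3144]
ee_rot: [-3.101, -0.003, 0.343]
ft_force: [0.0, -0.3, 1.1]
opening: 0.698
```

Emit:
send_rows(
  targets=[-2, 0, -1, 0, -2, 0, -1, 0, -2, 0, 0, 0, -2, 0, 0, 0, -2, 0, 0, 0],
)

```text
time: 7.85
ee_pos: [0.466, -0.3295, 0.3488]
ee_rot: [-3.12, -0.016, 0.349]
ft_force: [-0.5, -0.8, -0.6]
opening: 0.7
```

Emit:
send_rows(
  targets=[0, 0, 0, 0, 0, 0, 0, 0],
)

```text
time: 8.02
ee_pos: [0.4631, -0.3314, 0.3514]
ee_rot: [-3.124, -0.016, 0.345]
ft_force: [0.3, 0.2, -0.1]
opening: 0.699
```

```bash
python3 -c "
from h import *
tofrom(None)
P={}
for n in('scene','top'):
    im,d=optics.get_image(n); P[n]=im[:,:,::-1];np.save(f'pics/{n}3.npy',d)
    u,v,X=cloud(n,d,optics.camera_model(n)); hsv=cv2.cvtColor(np.ascontiguousarray(P[n]),cv2.COLOR_BGR2HSV)[v,u]
    hub=(np.hypot(X[:,0]-.56,X[:,1]+.222)<.012)&(X[:,2]>.17)&(X[:,2]<.21)
    print(n,' hub z',hub.sum(),np.percentile(X[hub][:,2],[10,50,90]).round(4) if hub.any() else '')
    wood=(hsv[:,1]>70)&(hsv[:,2]>110)&(hsv[:,0]>5)&(hsv[:,0]<25)
    r=np.hypot(X[:,0]-.56,X[:,1]+.222)
    k=wood&(r<.085)&(r>.045)&(X[:,2]>.195)&(X[:,2]<.25)
    if k.sum()>10: c=fit(X[k&(X[:,2]<.23)]); print(' knob',c.round(4),'ztop',np.percentile(X[k][:,2],90),'phi',np.arctan2(c[1]+.222,c[0]-.56))
    k2=wood&(r<.06)&(r>.036)&(X[:,2]>.047)&(X[:,2]<.056); print(' coaster',fit(X[k2&(r>.042)],.048).round(4))
    k3=wood&(r>.15)&(r<.6)&(X[:,2]>.2)&(X[:,2]<.27)&(X[:,1]>0); print(' other knob',k3.sum(),X[k3].mean(0).round(4))
    im0=cv2.imread(f'pics/{n}0.png');X0=cloud(n,np.load(f'pics/{n}0.npy'),optics.camera_model(n))[2]
a=P['scene'][150:300,230:430]; b=P['top'][170:290,330:490]
cv2.imwrite('pics/c3.png',np.hstack([cv2.resize(a,(400,300),interpolation=2),cv2.resize(b,(400,300),interpolation=2)]))
"
```

```text
t 8.0167 pos [ 0.4631 -0.3314  0.3514] rot [-3.124 -0.016  0.345] F [ 0.3  0.2 -0.1] op 0.699
scene  hub z 41 [0.1837 0.185  0.1864]
 knob [ 0.5598 -0.288 ] ztop 0.23316155632618768 phi -1.5741413577085206
 coaster [ 0.5596 -0.2259]
 other knob 382 [0.4387 0.1577 0.2338]
top  hub z 123 [0.1837 0.1854 0.1876]
 knob [ 0.5611 -0.2881] ztop 0.23526749249033693 phi -1.5539002881925803
 coaster [ 0.5631 -0.2234]
 other knob 175 [0.4345 0.1463 0.2464]
```

View pics/c3.png

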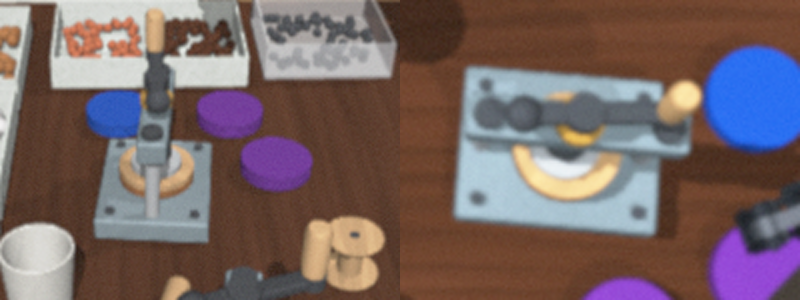

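The knob is free at the right (top view, about (685,100) in the crop). The coaster is in place under the platen, and the gripper is clear.

```bash
python3 -c "
from station import sign_off
print(sign_off())"
```

```text
the job is handed in; nothing more can be done
None
```

I gripped the crank knob of the round coaster's press, wound the screw clockwise by about 4.7 rad, released it and raised the arm clear, then handed the job in at about 8 s. The hand-in gives no verdict.

**Last checks:**
- **Screw position:** the hub height gives about 7.75–7.85 rad. Counting the crank angle gives about 7.75, though that rests on a start of about 3.1 rad, itself estimated to within 0.3 rad. The goal is 7.85, and 6.8 to 8.9 is allowed.
- **Coaster:** its fitted centre moved under 2 mm, which is within the measuring noise, and it looks flat under the platen.
- **Robot:** the wrist force was about 0 and the gripper was clear of everything.
- **Other press:** I never went near it. I have no before-and-after measurement of its knob, because I only measured it at the end.
- **Clamp force:** it cannot be measured directly. I infer it from the screw being about half a turn past contact. The platen stopping about 6.6 mm below its start agrees with contact at 4.7 rad.

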